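Tip a stirring bar up in its pocket tray and lower it into the beaker

ROBOT

A 6-joint arm with a two-finger parallel gripper is mounted at the origin on a cart in front of the work surface, level with it; the furniture and walls round the work are solid. World frame = base frame: x ahead of the robot, y to its left, z up, the work surface at z = 0. Lengths are in m, angles in rad, forces in N, time in s.
With the tool pointing down it reaches from about 0.375 to 0.975 m from the base axis. Payload 3.8 kg.
Tool frame: the origin (TCP) lies at the very end of the fingers, on their centre line; the grasp point (between the pads) lies 19 mm behind it (robot.hold_point_z is the distance from the TCP to the grasp point, in m); z points along the fingers, y is the line along which they close (so a half turn about z gives the same grasp; the last joint's range is limited). The gripper opens to 88 mm and grips with 3 to 60 N. Pads are 18 mm wide; open, the fingers measure 123 mm over their backs; the gripper's body (75 mm by 187 mm) begins 45 mm behind the grasp point.
Start: joints at [1.243, 0.264, 1.604, -0, 1.274, -0.037], TCP at [0.194, 0.647, 0.239] pointing down, gripper open.
Joint ranges: [-2.63, 2.63], [-0.94, 2.18], [0.31, 2.57], [-1.31, 4.45], [0, 2.66], [-2.55, 2.55]. Speed limits (rad/s): [2.57, 2.57, 3.14, 3.14, 3.14, 3.14].

INTERFACE

Orientations are given as a rotation vector (axis times angle).
In Python, from workcell import robot gives the robot as it stands.
- The arm moves only by the shell command python3 -m handwheel 'ROWS' [FORCE]. ROWS is JSON, one flat list of numbers, 5 for each row, row after row: the shift along the world's x, y, z in mm, then the turn about the world's z in rad, then the closure in counts, from 0 (fully open) to 255 (shut). In form: [dx, dy, dz, spin, jaw, dx, dy, dz, spin, jaw, ...]. A call has 1 to 8 rows; each row is the pose to reach, as a shift and turn from the pose commanded when the call began; what a row does not reach only later rows make up. A row lasts 1/8 s, in which the tool goes at most 62.5 mm and 10.7 degrees, less where a joint would pass 70% of its speed; a pose out of reach is approached as far as the arm can. A call with a gripper value outside its range is refused whole. The fingers move at their own pace and stop on an object; FORCE is the grip in N (left out, the last holds). Time passes only in rows, so rows that repeat a pose let the fingers close. It gives the time, the measured TCP pose, the force, the opening and the grip force at its end, in the units of the state.
- robot.sense(): the state, without advancing time (a new reading comes with each control period).
- robot.get_image(name): name is "scene" or "top" or "wrist"; returns a dict with "pixels" (420x560x3 uint8, blue, green, red), "depth" (420x560 float32, m along the optical axis (not along the pixel's ray), 0 where there is no reading), "mtx" (3x3 intrinsics, pixels), "k1" (the pictures are not rectified: a ray, as slopes to the right and down, at radius r is drawn at 1 + k1 r^2 times it, then the intrinsics apply), "rvec" (rotation vector, rad) and "tvec" (3), from world to camera coordinates, as OpenCV has them. Camera axes: x right, y down, z forward; pixel columns grow to the right and rows downward; lengths in m; the calibration is good to about 2 mm. A picture is of the moment at which its call begins.
- robot.finish_job(): hands the job in; it is judged then, once.
The state is a dict: "t": time; "qpos": joint angles; "qvel": joint speeds; "effort": joint torques, N m; "tcp_pos": TCP position; "tool_rot": TCP orientation; "force": force on the tool from outside, world axes, zero at the start; "torque": the same for the moment, N m; "opening": opening from 0.0 (shut) to 1.0 (fully open); "finger_force": force on a finger pad.
Only numpy, scipy, OpenCV 4.12 (cv2) and the standard library are available. Lean on these libraries where they do the work, as an engineer would, in place of code of your own. Each camera call takes 0.05 s, during which the arm holds its last target. There are 200 camera calls.

TASK

Put the thick stirring bar into the empty glass beaker. It lies too deep in the pocket tray to be gripped: press lightly with a fingertip on its end over the thumb ledge until it rocks over and stays tipped up by itself, then take it by the raised end, lift it out, and lower it inside the beaker before you let go. Never lean hard on the tray, leave the two thin bars in their pockets and the beaker standing where it is, and do not disturb the flask, timer, petri dish and forceps.

Things in the scene. Friction and masses are not known exactly. Their poses are not given: they have to be found in the camera images.
- tray: Grey tray, 82 mm (x) by 145 mm (y), 28 mm high, fixed on a black plinth 1 to 13 mm high. Origin under the centre of the tray, on the plinth; z up, x from its front (thumb ledges) to its back. Four equal pockets run along x, centred at y = -52.5, -17.5, 17.5 (empty), 52.5 mm. At the back (x 8 to 35.5) each is a groove 15 mm wide, floor at z = 17, walls up to z = 28, for the back half of a bar.
- rocking_edge (a point): Middle (y = 0) of the straight edge along y where all groove floors end (tray x = 8, z = 17 mm; the walls rise 11 mm above it); axes as the tray. A bar's centre lies 1.5 to 3.5 mm behind it, its front end overhangs by about 20 mm. Pressed down there to a lean of 30 degrees or more, the bar rocks over this edge and stays, leaning 30 to 40 degrees, back end up. Let go sooner, it falls back level.
- thumb_ledge (a point): Middle (y = 0) of the tray's front edge at ledge height (tray x = -41, z = 15 mm). Before the rocking edge each pocket is an open channel 30 mm wide between ribs up to z = 28: room for a fingertip. In its floor, from tray x = -16.5 to 8, is a well 15 mm wide, floor at z = 4, for the bar's front end. A bar rocks at under 1 N; its end on the well floor (lean about 40 degrees) is a hard stop.
- thick_bar_center (a point): Centre of the thick stirring bar: smooth white cylinder 12 mm thick, 45 mm long, 20 to 45 g, loose, in any of the three filled pockets; x along the bar towards the tray's back. Level, it lies 6 mm above the groove floor, its top 1 mm above the tray's walls. Tipped, it is about 3 mm before and 5 mm above the rocking edge; the raised end stands up to 12 mm above the walls, free on both sides.
- thin_bar_a_center (a point): Centre of a thin white stirring bar, 8 mm in diameter, 45 mm long, loose in one of the pockets; x along the bar. It stays there.
- thin_bar_b_center (a point): Centre of the other thin white stirring bar, the same, in another pocket. It stays there.
- beaker: Empty clear beaker, 72 mm wide, 93 mm high, 0.11 kg, open at the top, loose, left or right of the tray. Origin under the centre of its foot, z up. Free width inside 58 mm at the floor to 62 mm at the rim; floor 2 mm thick.
- flask: Conical flask of clear glass, 63 mm wide, 106 mm high; origin under the centre of its foot. A bystander.
- timer: White bench timer with a display, 24 x 66 x 62 mm high; origin under the centre of its foot. A bystander.
- petri: Flat round petri dish, 84 mm wide, 16 mm high; origin under its centre. A bystander.
- forceps: Steel forceps lying flat, 132 mm long (y), 21 mm wide, 9 mm high; origin under the middle. A bystander.

How it is judged:
On the way, in this order (a step that is already met when the one before it is completed fails the run):
1. the thick bar stands tipped up in its pocket (its axis more than 20 degrees off level), untouched by the fingers (angle between thick_bar_center's own x axis and vertical below 1.22 rad and z of thick_bar_center in the frame of tray below 0.034 m and contact force between the fingers and thick_bar below 0.02 N), for 0.2 s.
2. the thick bar, still held by the fingers, is lowered inside the beaker, its centre below the rim (horizontal distance between thick_bar_center and beaker below 0.03 m and z of thick_bar_center in the frame of beaker below 0.088 m and contact force between the fingers and thick_bar above 0.2 N), for 0.05 s.
At the end, for the whole second after the job is handed in: The thick bar lies or leans at rest inside the beaker (centre under 40 mm above the beaker's foot); the beaker is upright and within 30 mm of its start; both thin bars are within 12 mm, and flask, timer, petri dish and forceps within 30 mm, of their starts (horizontal distance between thick_bar_center and beaker below 0.032 m and z of thick_bar_center in the frame of beaker below 0.04 m and linear speed of thick_bar below 0.05 m/s and angle between beaker's own z axis and vertical below 0.1 rad and distance of each of beaker, flask, timer, petri, forceps from where it was at the start of the episode below 0.03 m and distance of each of thin_bar_a_center, thin_bar_b_center from where it was at the start of the episode below 0.012 m); the robot touches nothing.
It fails at once if the tray is pressed on with more than 30 N, directly or through a bar (contact force between tray and anything else above 30 N).
It also fails if it takes over 61 s, if anything falls off the work surface, if the arm or the gripper's body presses on something with over 40 N, if the wrist force passes 120 N, or if a joint passes its speed limit or range.

## Working session

There is one attempt and no reset: what is moved stays moved. The work goes in short steps, Python scripts to look and compute and a shell command to move; the robot and the scene stay as the last step left them, time stands still between calls to the robot, and variables do not carry over. Pictures are saved under pics/ and viewed, at most 10 in all, crops included, and the job is handed in when it is done.

```bash
mkdir -p pics; cat > h.py <<'E'
import numpy as np, cv2, pickle
from workcell import robot
def snap(name,fn):
    im=robot.get_image(name); pickle.dump(im,open(fn+'.pkl','wb')); cv2.imwrite('pics/'+fn+'.png',im['pixels']); return im
def load(fn): return pickle.load(open(fn+'.pkl','rb'))
def ray(im,u,v):
    K=im['mtx']; d=cv2.undistortPoints(np.array([[[u,v]]],float),K,np.array([im['k1'],0,0,0,0.]))[0,0] 
    R=cv2.Rodrigues(np.array(im['rvec'],float))[0]; t=np.array(im['tvec'],float).ravel()
    return -R.T@t, R.T@np.array([d[0],d[1],1.])
def at_z(im,u,v,z):
    c,r=ray(im,u,v); return c+r*(z-c[2])/r[2]
def at_d(im,u,v):
    c,r=ray(im,u,v); d=im['depth'][int(round(v)),int(round(u))]; return c+r*d
def proj(im,p):
    return cv2.projectPoints(np.array([p],float),np.array(im['rvec'],float),np.array(im['tvec'],float),im['mtx'],np.array([im['k1'],0,0,0,0.]))[0].ravel()
E
python3 - <<'E'
from h import *
a=snap('top','top0'); b=snap('scene','sc0')
print(robot.sense()); print(a['k1'],a['mtx'])
E
```

```text
{'t': 0.1, 'qpos': array([ 1.24307721e+00,  2.64668739e-01,  1.60521494e+00,  1.47663910e-05,
        1.27369778e+00, -3.68841079e-02]), 'qvel': array([ 6.31760362e-04, -1.50260015e-03, -2.11528582e-03, -2.25771262e-03,
        6.48136461e-04,  3.98951176e-05]), 'effort': array([ 1.06144711e-03, -5.03621328e+01, -3.58068824e+01,  7.30168470e-02,
        2.32992199e-02, -4.31647072e-05]), 'tcp_pos': array([0.19334131, 0.64605898, 0.23753077]), 'tool_rot': array([-4.55186451e-01, -3.10806174e+00,  3.06785473e-03]), 'force': array([-0.45429016, -0.44011843, -0.41904199]), 'torque': array([0.06399722, 0.06348078, 0.03451599]), 'finger_force': 0.0, 'opening': 1.0036160342221725}
-0.024012078575254656 [[446.25623866   0.         284.95909312]
 [  0.         446.25623866 209.1149294 ]
 [  0.           0.           1.        ]]
```

View pics/top0.png

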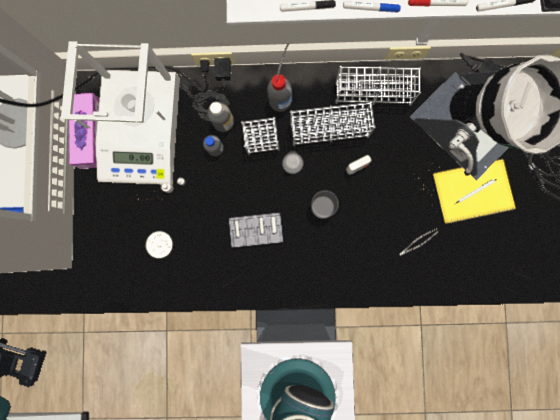

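View pics/sc0.png

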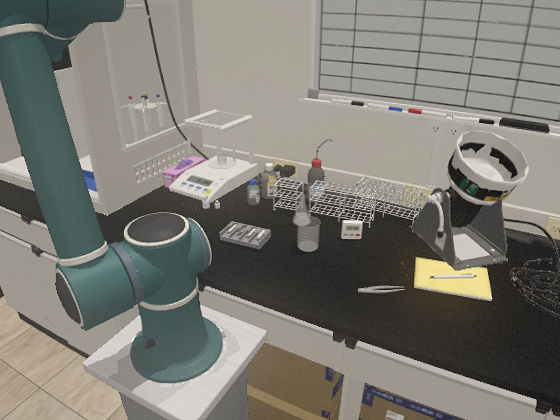

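The top view shows the tray at (256,230), beaker (323,206), flask (292,162), timer (359,164), petri dish (159,245) and forceps (419,242). The scene view agrees. Next I'll enlarge the tray.

```bash
python3 - <<'E'
from h import *
a=load('top0')
c=a['pixels'][190:260,215:345]; cv2.imwrite('pics/c0.png',cv2.resize(c,None,fx=6,fy=6,interpolation=cv2.INTER_CUBIC))
for n,u,v,z in [('tray',256,230,.029),('beaker rim',323,206,.093),('flask',292,162,.05),('timer',359,164,.062),('petri',159,245,.016)]: print(n,at_z(a,u,v,z).round(3),at_d(a,u,v).round(3))
E
```

```text
tray [0.472 0.106 0.029] [0.472 0.106 0.029]
beaker rim [ 0.529 -0.083  0.093] [ 0.538 -0.089  0.002]
flask [ 0.661 -0.002  0.05 ] [ 0.655 -0.002  0.084]
timer [ 0.648 -0.19   0.062] [ 0.647 -0.189  0.066]
petri [0.436 0.389 0.016] [0.437 0.393 0.002]
```

View pics/c0.png

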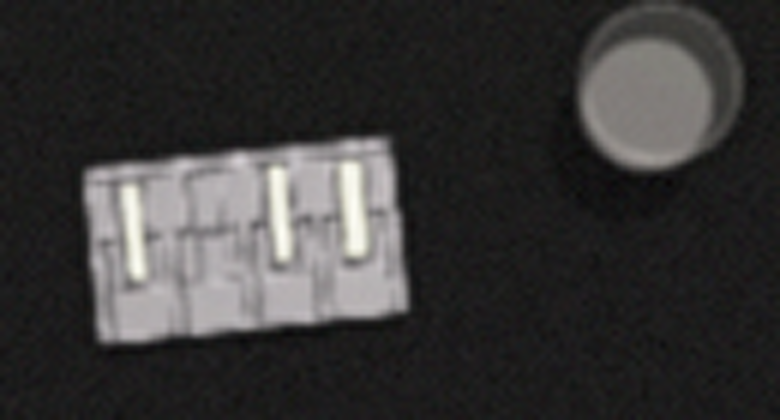

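Right-most bar (crop 352,210) looks thicker than the other two; the second pocket from the left is empty. Now I'll get the tray yaw and tool axes, then plan the approach.

```bash
python3 - <<'E'
from h import *
a=load('top0')
P=[at_z(a,215+u/6-.4,190+v/6-.4,.03) for u,v in [(85,168),(390,140),(408,312),(100,343)]]
P=np.array(P);print(P.round(4),P.mean(0).round(4))
y=(P[0]-P[1])+(P[3]-P[2]); x=(P[0]-P[3])+(P[1]-P[2])
print('yaw',np.arctan2(-y[0],y[1]),np.arctan2(x[1],x[0]),np.linalg.norm(y)/2,np.linalg.norm(x)/2)
print('bar',at_z(a,215+352/6-.4,190+210/6-.4,.03))
for u,v in [(240,234),(270,236),(262,238),(252,238)]: print(at_d(a,u,v).round(4))
print('bk foot', at_z(a,215+648/6-.4,190+104/6-.4,.002),'rim',at_z(a,215+662/6-.4,190+85/6-.4,.093))
s=robot.sense();R=cv2.Rodrigues(s['tool_rot'])[0];print(R.round(3))
E
```

```text
[[0.5093 0.1832 0.03  ]
 [0.5188 0.0373 0.03  ]
 [0.4369 0.0308 0.03  ]
 [0.426  0.1771 0.03  ]] [0.4728 0.1071 0.03  ]
yaw 0.0699331102479998 0.07599853265254256 0.14644052119308973 0.08289174538600144
bar [0.48595048 0.05620218 0.03      ]
[0.4617 0.152  0.0274]
[0.4538 0.0664 0.0276]
[0.4487 0.0894 0.0266]
[0.4494 0.1178 0.0281]
bk foot [ 0.53555156 -0.08781142  0.002     ] rim [ 0.53493388 -0.08821791  0.093     ]
[[-0.958  0.287 -0.001]
 [ 0.287  0.958 -0.002]
 [ 0.    -0.002 -1.   ]]
```

```bash
python3 -m handwheel '[260,-590,0,-1.207,255,260,-590,0,-1.207,255,260,-590,0,-1.207,255,260,-590,0,-1.207,255,260,-590,0,-1.207,255,260,-590,0,-1.207,255,260,-590,0,-1.207,255,260,-590,0,-1.207,255]' 10; python3 -m handwheel '[0,0,0,0,255]'; python3 - <<'E'
from h import *
s=robot.sense(); print(s['tcp_pos'],cv2.Rodrigues(s['tool_rot'])[0].round(3)[:,1])
E
```

```text
t: 1.1
tcp_pos: [0.3954, 0.1872, 0.2385]
tool_rot: [2.139, 2.301, 0.0]
force: [0.9, 0.7, 0.8]
opening: 0.113
finger_force: 0.0
t: 1.23
tcp_pos: [0.3963, 0.1853, 0.2385]
tool_rot: [2.147, 2.292, -0.001]
force: [0.5, 0.5, 0.2]
opening: 0.013
finger_force: 0.0
[0.39627617 0.18531972 0.23845889] [0.998 0.066 0.   ]
```

```bash
python3 -m handwheel '[64,-127,-20,0,255,64,-127,-20,0,255,64,-127,-20,0,255,64,-127,-20,0,255]'; python3 - <<'E'
from h import *
a=snap('wrist','w1'); print(robot.sense()['tcp_pos'])
cv2.imwrite('pics/w1b.png',cv2.resize(a['pixels'],(800,600)))
E
```

```text
t: 1.72
tcp_pos: [0.4589, 0.0624, 0.2182]
tool_rot: [-2.14, -2.298, 0.001]
force: [0.3, 0.2, -0.6]
opening: 0.007
finger_force: 0.0
[0.45870612 0.06316138 0.21841148]
```

View pics/w1b.png

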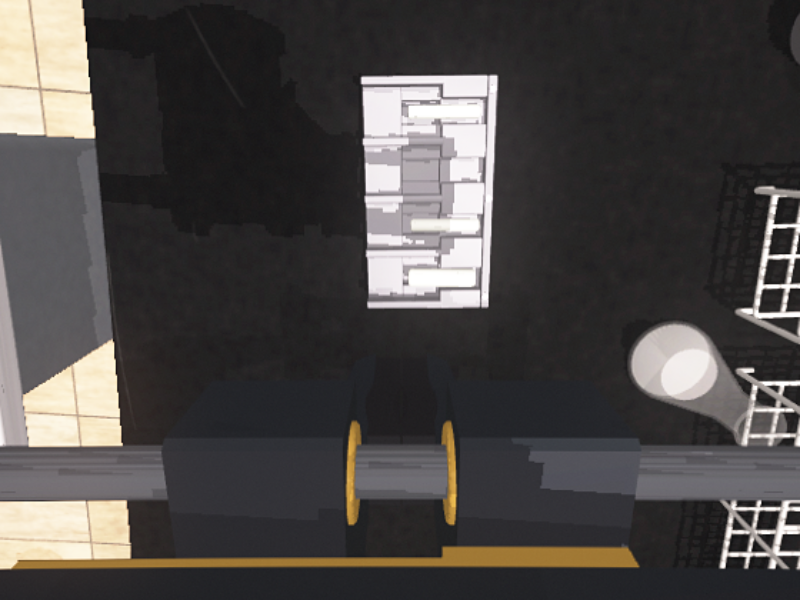

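The wrist view shows the tray with image up = +y: bars at (443,111), (443,225) and (442,279). I'll crop it to compare bar thickness.

```bash
python3 - <<'E'
from h import *
a=load('w1')
c=a['pixels'][48:220,245:355]; cv2.imwrite('pics/c1.png',cv2.resize(c,None,fx=3.4,fy=3.4,interpolation=cv2.INTER_CUBIC).copy()); 
E
```

```text
(no output)
```

View pics/c1.png

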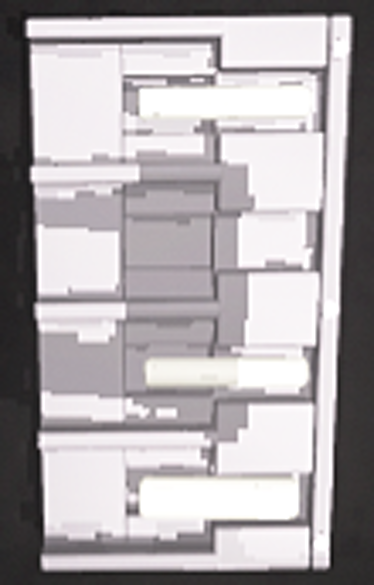

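The bottom bar is the thick one, about 43 px against 32 for the others. Its ends are at (138,498) and (299,498), and the rocking edge is at x≈215.

```bash
python3 - <<'E'
from h import *
a=load('w1')
f=lambda u,v:(245+u/3.4-.35,48+v/3.4-.35)
for n,u,v in [('bar',220,498),('ledge',80,485),('ledge2',75,255),('wall',265,545),('wall',280,310),('rib',80,172)]: print(n,at_d(a,*f(u,v)).round(4))
h=.012
for n,u,v,z in [('barF',138,498,h+.025),('barB',299,498,h+.025),('bartop',220,498,h+.029),('c1',25,15,h+.028),('c2',350,15,h+.028),('c3',330,569,h+.028),('c4',42,569,h+.028),('edge',214,505,h+.017),('edgetop',217,25,h+.028)]: print(n,at_z(a,*f(u,v),z).round(4))
E
```

```text
bar [0.4868 0.0548 0.0376]
ledge [0.4474 0.0525 0.0239]
ledge2 [0.4421 0.1169 0.024 ]
wall [0.5007 0.042  0.037 ]
wall [0.498  0.1071 0.037 ]
rib [0.4426 0.1383 0.0382]
barF [0.464 0.053 0.037]
barB [0.5088 0.0562 0.037 ]
bartop [0.4864 0.0555 0.041 ]
c1 [0.4268 0.1743 0.04  ]
c2 [0.5071 0.18   0.04  ]
c3 [0.5192 0.0371 0.04  ]
c4 [0.4386 0.0314 0.04  ]
edge [0.4861 0.0506 0.029 ]
edgetop [0.4744 0.1754 0.04  ]
```

```bash
python3 - <<'E'
from h import *
a=load('w1'); s=robot.sense()['tcp_pos']
H,W=a['depth'].shape
V,U=np.mgrid[220:400,60:500:1]
pts=np.stack([U.ravel(),V.ravel()],1).astype(float)
d=cv2.undistortPoints(pts[:,None],a['mtx'],np.array([a['k1'],0,0,0,0.]))[:,0]
z=a['depth'][V.ravel(),U.ravel()]
R=cv2.Rodrigues(np.array(a['rvec'],float))[0];t=np.array(a['tvec'],float).ravel()
P=(np.c_[d,np.ones(len(d))]*z[:,None]-t)@R
P=P[(z>0.02)]; D=P-s; c,n=np.cos(.07),np.sin(.07)
D=np.c_[D[:,0]*c+D[:,1]*n,-D[:,0]*n+D[:,1]*c,D[:,2]]*1000
for lo in range(-15,90,5):
    q=D[(D[:,2]>lo)&(D[:,2]<=lo+5)&(abs(D[:,0])<130)&(abs(D[:,1])<60)]
    if len(q)>5: print(lo,len(q),q.min(0).round(0)[:2],q.max(0).round(0)[:2])
E
```

```text
-5 30 [-8.  7.] [8. 9.]
0 216 [-13.   6.] [13.  9.]
5 312 [-14.   6.] [14.  9.]
10 345 [-14.   7.] [15.  9.]
15 402 [-15.  -3.] [15. 10.]
20 522 [-12.  -3.] [12.  9.]
25 364 [-12.   2.] [12.  9.]
30 372 [-11.   6.] [11.  9.]
35 397 [-10.   6.] [11.  9.]
40 758 [-10. -13.] [10.  9.]
45 266 [ -9. -13.] [9. 9.]
50 67 [ -8. -13.] [9. 9.]
55 109 [ -7. -13.] [8. 1.]
60 132 [ -7. -10.] [8. 6.]
65 456 [-31.  -6.] [31. 32.]
70 2299 [-31.  -2.] [32. 33.]
75 4844 [-48.   3.] [48. 33.]
80 8388 [-47.   8.] [47. 33.]
85 22781 [-42.  12.] [32. 33.]
```

```bash
python3 -m handwheel '[1,-10,-60,0,255,1,-10,-115,0,255,1,-10,-160,0,255,1,-10,-170,0,255,1,-10,-170,0,255]'; python3 -m handwheel '[0,0,-4,0,255,0,0,-8,0,255,0,0,-8,0,255]'
```

```text
t: 2.4
tcp_pos: [0.4602, 0.0533, 0.0492]
tool_rot: [-2.137, -2.302, 0.0]
force: [0.2, -0.4, 0.5]
opening: 0.006
finger_force: 0.0
t: 2.78
tcp_pos: [0.4606, 0.0521, 0.0413]
tool_rot: [2.139, 2.3, 0.001]
force: [0.2, -0.5, 0.3]
opening: 0.009
finger_force: 0.0
```

```bash
python3 -m handwheel '[0,0,-2,0,255,0,0,-4,0,255,0,0,-6,0,255,0,0,-6,0,255]'; python3 -m handwheel '[0,0,-1,0,255,0,0,-2,0,255,0,0,-3,0,255,0,0,-3,0,255]'; python3 - <<'E'
from h import *
a=snap('wrist','w2'); 
cv2.imwrite('pics/w2b.png',cv2.resize(a['pixels'][30:330,150:450],None,fx=2,fy=2,interpolation=cv2.INTER_CUBIC))
E
```

```text
t: 3.28
tcp_pos: [0.4599, 0.0521, 0.0344]
tool_rot: [-2.139, -2.301, 0.001]
force: [0.5, 0.1, -0.0]
opening: 0.007
finger_force: 0.0
t: 3.78
tcp_pos: [0.4601, 0.0521, 0.0316]
tool_rot: [-2.139, -2.301, 0.0]
force: [0.3, 0.2, 0.5]
opening: 0.005
finger_force: 0.0
```

View pics/w2b.png

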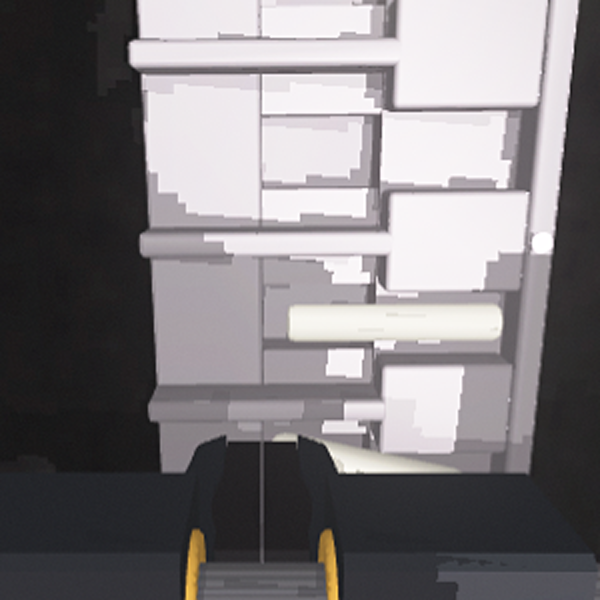

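The finger is on the bar, whose top edge slopes from (285,437) to (460,470), so it is tipping. I'll press on.

```bash
python3 -m handwheel '[0,0,-1,0,255,0,0,-2,0,255,0,0,-2,0,255]'; python3 -m handwheel '[0,0,-1,0,255,0,0,-1.5,0,255,0,0,-1.5,0,255]'
```

```text
t: 4.2
tcp_pos: [0.4604, 0.0521, 0.0298]
tool_rot: [2.139, 2.301, 0.0]
force: [-0.2, 0.1, 0.7]
opening: 0.007
finger_force: 0.5
t: 4.58
tcp_pos: [0.4602, 0.0521, 0.0284]
tool_rot: [2.139, 2.301, 0.0]
force: [-0.5, 0.2, 3.1]
opening: 0.005
finger_force: 1.5
```

Force is rising at 3 N, which is probably the stop. I'll lift slowly and look.

```bash
python3 -m handwheel '[0,0,1,0,255,0,0,3,0,255,0,0,8,0,255,0,0,40,0,255,0,0,90,0,255,0,0,130,0,255,0,0,130,0,255]'; python3 - <<'E'
from h import *
a=snap('wrist','w3'); 
cv2.imwrite('pics/w3b.png',cv2.resize(a['pixels'][30:280,190:440],None,fx=2.4,fy=2.4,interpolation=cv2.INTER_CUBIC))
E
```

```text
t: 5.45
tcp_pos: [0.4633, 0.0523, 0.1625]
tool_rot: [2.135, 2.297, 0.01]
force: [-0.3, 0.2, 0.3]
opening: 0.006
finger_force: 0.0
```

View pics/w3b.png

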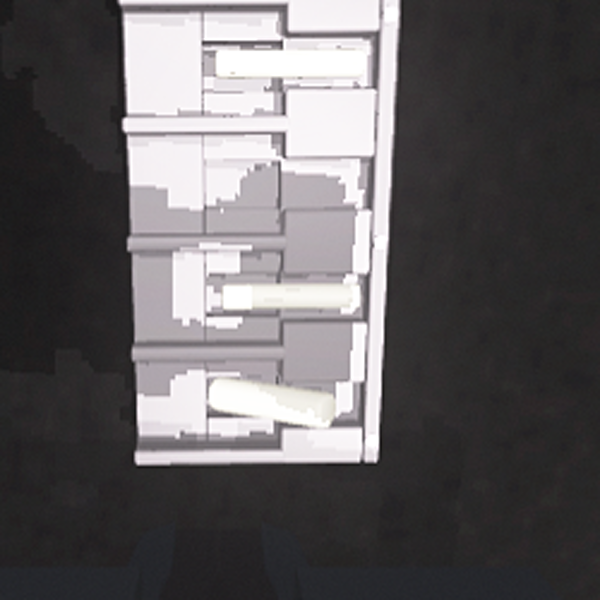

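The bar stays tipped: its front end is at (215,393) and its raised end at (330,408). I'll measure it by depth.

```bash
python3 - <<'E'
from h import *
a=load('w3'); s=robot.sense(); print(s['tcp_pos'],s['t'])
for u,v in [(222,394),(240,396),(260,401),(280,405),(300,408),(315,410),(325,410),(330,410),(310,440),(250,110)]:
    print(u,v,at_d(a,190+u/2.4-.3,30+v/2.4-.3).round(4))
E
```

```text
[0.46148966 0.05219975 0.16005598] 5.5
222 394 [0.4659 0.0536 0.0264]
240 396 [0.4719 0.0542 0.0301]
260 401 [0.4783 0.0541 0.035 ]
280 405 [0.4847 0.0542 0.0389]
300 408 [0.4908 0.0546 0.0429]
315 410 [0.4951 0.0554 0.0471]
325 410 [0.4984 0.0554 0.0461]
330 410 [0.5002 0.0551 0.0445]
310 440 [0.4959 0.0425 0.037 ]
250 110 [0.4679 0.1448 0.0249]
```

```bash
python3 -m handwheel '[36,3,0,1.571,174,36,3,0,1.571,174,36,3,0,1.571,174,36,3,0,1.571,174,36,3,0,1.571,174,36,3,0,1.571,174,36,3,0,1.571,174,36,3,0,1.571,174]'; python3 -m handwheel '[0,0,0,0.1,174,0,0,0,0.1,174,0,0,0,0.1,174]'; python3 - <<'E'
from h import *
s=robot.sense(); R=cv2.Rodrigues(s['tool_rot'])[0]; print(s['tcp_pos'],np.arctan2(R[1,1],R[0,1]))
E
```

```text
t: 6.5
tcp_pos: [0.4945, 0.055, 0.1558]
tool_rot: [0.013, -3.137, 0.0]
force: [-0.6, -0.2, 0.6]
opening: 0.316
finger_force: 0.0
t: 6.88
tcp_pos: [0.4954, 0.0551, 0.157]
tool_rot: [0.158, -3.136, 0.0]
force: [-0.2, 0.2, 0.1]
opening: 0.323
finger_force: 0.0
[0.49535577 0.05506426 0.15702431] 1.6712609374258443
```

```bash
python3 -m handwheel '[0,0,-55,-0.03,174,0,0,-95,-0.03,174,0,0,-112,-0.03,174,0,0,-112,-0.03,174]'; python3 -m handwheel '[0,0,-2,0,174,0,0,-4,0,174,0,0,-6,0,174,0,0,-6,0,174]'
```

```text
t: 7.38
tcp_pos: [0.4952, 0.055, 0.0452]
tool_rot: [0.113, -3.137, 0.0]
force: [0.3, 0.9, -0.0]
opening: 0.318
finger_force: 0.0
t: 7.88
tcp_pos: [0.4963, 0.0551, 0.0405]
tool_rot: [-0.113, 3.139, 0.0]
force: [-0.4, -0.3, 0.2]
opening: 0.317
finger_force: 0.0
```

```bash
python3 -m handwheel '[0,0,-1,0,174,0,0,-1.5,0,174,0,0,-1.5,0,174]'
```

```text
t: 8.25
tcp_pos: [0.4961, 0.0551, 0.0386]
tool_rot: [0.113, -3.139, 0.0]
force: [-0.6, -0.1, 1.1]
opening: 0.319
finger_force: 0.0
```

```bash
python3 -m handwheel '[0,0,0,0,220,0,0,0,0,240,0,0,0,0,255,0,0,0,0,255]' 12; python3 - <<'E'
from h import *
a=snap('wrist','w4')
cv2.imwrite('pics/w4b.png',a['pixels'])
E
```

```text
t: 8.75
tcp_pos: [0.4962, 0.0551, 0.0387]
tool_rot: [-0.113, 3.14, -0.0]
force: [0.7, -0.8, -0.0]
opening: 0.128
finger_force: 12.0
```

```bash
python3 -m handwheel '[0,0,2,0,255,0,0,6,0,255,0,0,14,0,255,0,0,26,0,255,0,0,45,0,255,0,0,70,0,255,0,0,90,0,255,0,0,90,0,255]'; python3 - <<'E'
from h import *
a=snap('wrist','w5')
cv2.imwrite('pics/w5b.png',a['pixels'])
E
```

```text
t: 9.8
tcp_pos: [0.4981, 0.0552, 0.1314]
tool_rot: [-0.113, 3.134, 0.0]
force: [0.5, 0.1, 0.1]
opening: 0.127
finger_force: 12.0
```

View pics/w5b.png

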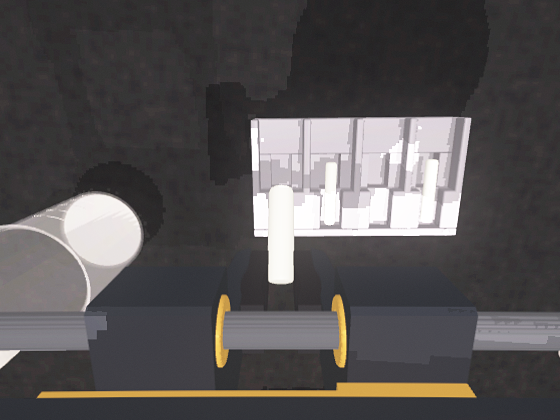

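The bar is held, from its front end at (281,190) to its gripped end at (281,280). The beaker is at the left, its foot at (103,230), and the thin bars are in their pockets.

```bash
python3 - <<'E'
from h import *
a=load('w5'); print(robot.sense()['tcp_pos'])
for v in (192,205,220,235,250,265,275): print(v,at_d(a,281,v).round(4))
print('foot',at_z(a,103,230,.002).round(4),at_d(a,103,230).round(4), at_z(a,64,230,.002),at_z(a,142,230,.002))
E
```

```text
[0.49702634 0.05515907 0.1299643 ]
192 [0.4661 0.052  0.1171]
205 [0.4712 0.0524 0.1213]
220 [0.4771 0.0528 0.1251]
235 [0.4825 0.0532 0.1299]
250 [0.4877 0.0536 0.1344]
265 [0.4933 0.054  0.1376]
275 [0.4971 0.0542 0.1394]
foot [ 0.5361 -0.0886  0.002 ] [ 0.5158 -0.0629  0.0535] [ 0.53829133 -0.12005861  0.002     ] [ 0.53380952 -0.05699366  0.002     ]
```

```bash
python3 -m handwheel '[0,0,30,0,255,15,-40,30,0,255,32,-90,30,0,255,44,-125,30,0,255,49,-143,30,0,255,49,-143,30,0,255,49,-143,30,0,255]'; python3 - <<'E'
from h import *
a=snap('wrist','w6'); print(robot.sense()['tcp_pos'])
cv2.imwrite('pics/w6b.png',a['pixels'])
for v in (192,220,250,275): print(v,at_d(a,281,v).round(4))
E
```

```text
t: 10.72
tcp_pos: [0.5444, -0.0868, 0.1581]
tool_rot: [0.114, -3.138, -0.001]
force: [0.1, -0.4, -0.6]
opening: 0.129
finger_force: 12.0
[ 0.54453054 -0.08666155  0.15830707]
192 [ 0.5124 -0.09    0.1439]
220 [ 0.5233 -0.0893  0.1525]
250 [ 0.5348 -0.0884  0.1594]
275 [ 0.5434 -0.0878  0.1664]
```

View pics/w6b.png

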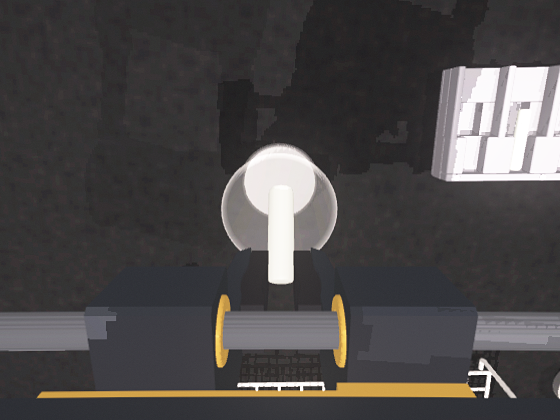

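The bar is centred over the beaker: the rim spans columns 222–337 and the foot is centred at (280,182). A quick numeric check follows.

```bash
python3 - <<'E'
from h import *
a=load('w6')
print(at_z(a,222,210,.093),at_z(a,337,210,.093),at_z(a,244,181,.002),at_z(a,315,181,.002),at_z(a,280,148,.002),at_z(a,280,216,.002))
E
```

```text
[ 0.53827382 -0.1246087   0.093     ] [ 0.53313871 -0.05356425  0.093     ] [ 0.53795487 -0.11985651  0.002     ] [ 0.53351111 -0.05850459  0.002     ] [ 0.5074344  -0.09080019  0.002     ] [ 0.56732335 -0.08646485  0.002     ]
```

```bash
python3 -m handwheel '[0,0,-30,0,255,0,0,-50,0,255,0,0,-50,0,255]'
```

```text
t: 11.15
tcp_pos: [0.5432, -0.0863, 0.1069]
tool_rot: [0.116, -3.135, -0.002]
force: [0.0, -0.1, 0.0]
opening: 0.126
finger_force: 12.0
```

```bash
python3 -m handwheel '[1,-2,-10,0,255,1,-2,-20,0,255,1,-2,-30,0,255,1,-2,-30,0,255]';  python3 -m handwheel '[0,0,-8,0,255,0,0,-16,0,255,0,0,-20,0,255,0,0,-20,0,255]'
```

```text
t: 11.65
tcp_pos: [0.5452, -0.0897, 0.0775]
tool_rot: [0.113, -3.137, -0.001]
force: [-0.0, 0.3, 0.3]
opening: 0.133
finger_force: 12.0
t: 12.15
tcp_pos: [0.5457, -0.0898, 0.0581]
tool_rot: [0.113, -3.139, -0.0]
force: [0.1, 0.2, -1.2]
opening: 0.129
finger_force: 12.0
```

```bash
python3 -m handwheel '[0,0,0,0,208,0,0,0,0,208,0,0,0,0,208,0,0,0,0,208]';  python3 -m handwheel '[0,0,20,0,208,0,0,50,0,208,0,0,100,0,208,0,0,140,0,208,0,0,140,0,208,0,0,140,0,208]'; python3 - <<'E'
from h import *
a=snap('wrist','w7'); b=snap('scene','sc7')
w=cv2.resize(a['pixels'][60:330,130:560],None,fx=.93,fy=.93); c=cv2.resize(b['pixels'][180:310,190:440],None,fx=1.6,fy=1.6)
o=np.zeros((w.shape[0]+c.shape[0],400,3),np.uint8); o[:w.shape[0],:w.shape[1]]=w[:,:400]; o[w.shape[0]:,:c.shape[1]]=c[:,:400]
cv2.imwrite('pics/m7.png',o)
E
```

```text
t: 12.65
tcp_pos: [0.5463, -0.0899, 0.0589]
tool_rot: [-0.113, 3.139, -0.0]
force: [-1.2, 0.1, 0.1]
opening: 0.184
finger_force: 0.2
t: 13.4
tcp_pos: [0.5457, -0.0898, 0.1981]
tool_rot: [0.113, -3.139, -0.0]
force: [0.5, -0.2, -0.6]
opening: 0.188
finger_force: 0.0
```

View pics/m7.png

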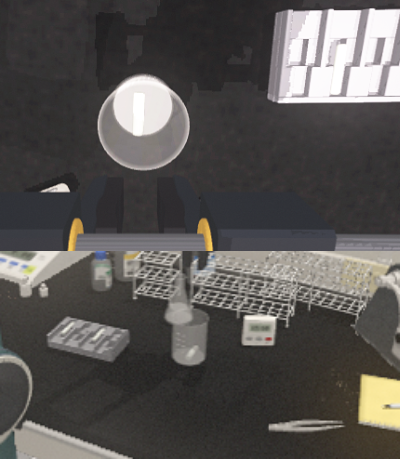

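The bar lies on the beaker floor (139,112), the beaker is upright, and the thin bars and bystanders are in place. Handing in.

```bash
python3 -m handwheel '[0,0,0,0,208,0,0,0,0,208,0,0,0,0,208]' | head -1; python3 -c "
from workcell import robot
print(robot.finish_job())"
```

```text
t: 13.88
the job is handed in; nothing more can be done
None
```

The thick bar was rocked up, lifted out by its raised end, lowered into the beaker and released there; I handed the job in at about 14 s, the last pictures showed nothing else disturbed, and no verdict came back.

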